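# Take the bisque cover out of the decorating jig onto the banding wheel

### The arm

A 7-joint arm with a two-finger parallel gripper is mounted at the origin on the work surface. World frame = base frame: x ahead of the robot, y to its left, z up, the work surface at z = 0. Lengths are in m, angles in rad, forces in N, time in s.
With the tool pointing down it reaches from about 0.4 to 0.85 m from the base axis. Payload 10.4 kg.
Tool frame: the origin (TCP) lies between the finger pads; the fingertips stand 11 mm ahead of it and the grasp point (between the pads) lies 8 mm behind it; x points along the fingers, y is the direction in which the jaws open and shut, and the axes are right-handed (so a half turn about x gives the same grasp; the last joint's range is limited). The gripper opens to 87 mm and grips with 3 to 60 N. Pads are 19 mm wide; open, the fingers measure 117 mm over their backs; the gripper's body (75 mm by 190 mm) begins 51 mm behind the grasp point.
Start: joints at [-1.317, 0.332, -0.065, 1.46, 0.022, 1.35, -0.088], TCP at [0.171, 0.601, 0.234] pointing down, gripper open.
Joint ranges: [-2.6, 2.6], [-0.5, 2.12], [-1.47, 1.34], [0.16, 2.42], [-1.27, 4.41], [0.06, 2.06], [-2.6, 2.6]. Speed limits (rad/s): [2.22, 2.22, 2.79, 2.79, 3.14, 3.14, 3.14].

### API

Orientations are given as a unit quaternion [x, y, z, w].
In Python, from bench import r, cams, ticket gives the robot as it stands. The module is installed in compiled form; this text tells all that it offers.
- The arm moves only by the tool drive_tool, never from a script. Its argument "moves" is text: rows parted by semicolons, each of 5 numbers parted by spaces: the shift along the world's x, y, z in m, then the turn about the world's z in degrees, then the closure, from 0 (fully open) to 1 (shut). In form: x y z twist grip; .... A call has 1 to 20 rows; each row shifts and turns the commanded pose from where the row before left it; what a row does not reach is not made up. A row lasts 1/8 s, in which the tool goes at most 62.5 mm and 10.7 degrees, less where a joint would pass 70% of its speed; a pose out of reach is approached as far as the arm can. A call is refused whole if a number of a shift passes 0.0625 or a number of a turn 10.7, either way. A call with a gripper value outside its range is refused whole. The fingers move at their own pace and stop on an object; "newtons" is the grip in N (left out, the last holds). Time passes only in rows, so rows that do not move let the fingers close. It gives the time, the measured TCP pose, the force and the opening at its end, in the units of the state.
- r.read_state(): the state, without advancing time (a new reading comes with each control period).
- cams.camera(name): name is "scene" or "top" or "wrist"; returns a dict with "color" (420x560x3 uint8, red, green, blue), "fx", "fy", "cx", "cy" (pixels), "extrinsics" (4x4, takes a point from camera to world coordinates). Camera axes: x right, y down, z forward; pixel columns grow to the right and rows downward; lengths in m; the calibration is good to about 2 mm. The wrist camera is an equidistant fisheye: a pixel r from the principal point sees the ray r / f radians off the axis. A picture is of the moment at which its call begins. There is no depth.
- ticket.close_job(): hands the job in, once; it reports no verdict.
The state is a dict: "time": time; "joint_positions": joint angles; "joint_vel": joint speeds; "joint_torque": joint torques, N m; "ee_pos": TCP position; "eef_rot": TCP orientation; "ft_force": force on the tool from outside, world axes, zero at the start; "torque": the same for the moment, N m; "width": finger opening in m.
Only numpy, scipy, OpenCV 4.12 (cv2) and the standard library are available. Lean on these libraries where they do the work, as an engineer would, in place of code of your own. Each camera call takes 0.05 s, during which the arm holds its last target.

### The job

Swing the lid of the plywood jig up and past vertical so that it stays open by itself, without flinging it over or letting it drop. Then lift the bisque butter-dish cover out by the ridge on its top and set it down gently, upright and centred, on the head of the banding wheel: lower it until you feel it land, do not drop it or press it down, and grip it lightly, as bisque chips. Leave the lid open and the other pots and tools where they are.

Things in the scene. Friction and masses are not known exactly. Their poses are not given: they have to be found in the camera images.
- jig: fixed plywood clamshell jig, lid shut. Origin: centre of its underside, on the table; own x points from the lid's bar to the hinge, y along the hinge, z up. Base 180 mm (x) by 200 mm (y), walls 12 mm thick, 45 mm high; two 30 mm wide hinge posts 75 mm high at x 90 to 110 mm, y +-70 mm. Lid: windowed panel 180 x 200 x 12 mm, top 88 mm above the table, skirt 30 mm down at front and sides.
- lid (a joint): angle of the jig's lid in rad: 0 shut, 1.57 vertical, 2.0 wide open against its stop; opening carries the bar up and over the hinge towards the jig's +x. Lid about 0.6 kg, hinge damped (0.15 N m s/rad): let go before vertical it falls shut, let go past 1.7 it leans open against the stop.
- lid_bar (a point): middle of the lid's round pull bar: 10 mm thick, 110 mm between its end arms, parallel to the jig's y. Shut: at x -135, z 82 mm of the jig, 40 mm clear between bar and lid edge. It moves with the lid, radius 235 mm about lid_hinge. Pinched from above across the bar it turns between the fingers, so the hand can stay pointing down all the way.
- lid_hinge (a point): point on the lid's hinge line, midway, at x = +100 mm, z = 76 mm of the jig. The hinge line runs along the jig's y.
- cover: loose bisque cover in the jig, seen through the window: block 100 (its x) x 75 (y) x 26 mm with a grip ridge on its middle, 50 mm long (x), 16 mm thick (y), up to 50 mm height. Origin: centre of its underside, z up. 0.17 to 0.35 kg. Lies on the jig's floor, 20 mm above the table, its x along the jig's x within a few degrees, between 8 mm high fences with 4 mm of play each side.
- wheel: fixed banding wheel (small turntable): round aluminium head, 190 mm diameter, 12 mm thick, level and centred over the base. Origin: centre of the base's underside, on the table. The top of the head is 55 to 130 mm above the table: the height differs every time and is not in the readings, look or feel for it. It is clamped and does not yield.
- brush: paint brush about 170 mm long lying between the jig and the wheel; a bystander, leave it. Origin: centre of its underside.
- rib: flat wooden D-shaped throwing rib, 64 mm wide, 6 mm thick, lying flat; a bystander, leave it. Origin: centre of its underside.
- glaze_jar: jar of 72 mm diameter, 85 mm tall; a bystander, leave it. Origin: centre of its underside.
- mug: bisque mug, 80 mm across, 90 mm tall; a bystander, leave it. Origin: centre of its underside.
- bowl: white bowl, 130 mm across, 55 mm tall; a bystander, leave it. Origin: centre of its underside.
- cup: bisque cup, 72 mm across, 70 mm tall; a bystander, leave it. Origin: centre of its underside.
Things that resemble listed ones, but are neither listed nor needed, are in the scene too. Leave any green or purple look-alike of the cover alone.

How it is judged:
By the outcome, as a careful person would: the job done as asked, in the order asked, and still so for the second after the job is handed in, with the robot touching nothing.
It also fails if it takes over 70 s, if anything falls off the work surface, if the arm or the gripper's body presses on something with over 40 N, if the wrist force passes 120 N, or if a joint passes its speed limit or range.

## Working session

There is one attempt and no reset: what is moved stays moved. The work goes in short steps, Python scripts to look and compute and a tool call to move; the robot and the scene stay as the last step left them, time stands still between calls to the robot, and variables do not carry over. Pictures are saved under pics/ and viewed, and the job is handed in when it is done.

Besides the shell and the picture viewer there is one more tool, called after "Emit:" by a JSON object that holds its "name" and its "arguments", one argument or row to a line. drive_tool: Moves the arm, as the interface text tells. Its arguments: {"type":"object","properties":{"moves":{"type":"string"},"newtons":{"type":"number"}},"required":["moves"]}

```bash
mkdir -p pics
cat > h.py <<'E'
import numpy as np,cv2
from bench import r,cams,ticket
def snap(n,f):
    c=cams.camera(n); cv2.imwrite('pics/'+f,c['color'][:,:,::-1]); 
    np.savez('pics/'+f+'.npz',**c); return c
def ray(c,u,v):
    x=np.array([(u-float(c['cx']))/float(c['fx']),(v-float(c['cy']))/float(c['fy']),1.])
    E=np.array(c['extrinsics']); return E[:3,3],E[:3,:3]@x
def onz(c,u,v,z):
    o,d=ray(c,u,v); return (o+d*(z-o[2])/d[2])[:3]
def two(c1,p1,c2,p2):
    o1,d1=ray(c1,*p1);o2,d2=ray(c2,*p2)
    s=np.linalg.lstsq(np.c_[d1,-d2],o2-o1,rcond=None)[0]
    a=o1+s[0]*d1;b=o2+s[1]*d2;return (a+b)/2,np.linalg.norm(a-b)
def load(f): return dict(np.load('pics/'+f+'.npz'))
def proj(c,P):
    E=np.linalg.inv(c['extrinsics']);q=E[:3,:3]@np.array(P)+E[:3,3]
    return q[0]/q[2]*c['fx']+c['cx'],q[1]/q[2]*c['fy']+c['cy']
E
python3 - <<'E'
from h import *
for n in ['scene','top','wrist']:
    c=snap(n,n+'1.png'); print(n,c['fx'],c['cx'],c['cy'],np.round(c['extrinsics'],3))
print(r.read_state())
E
```

```text
scene 532.7160141663993 284.50502605115275 207.73138891129912 [[-0.568  0.632 -0.528  1.171]
 [ 0.823  0.451 -0.346  0.475]
 [ 0.019 -0.631 -0.776  1.101]
 [ 0.     0.     0.     1.   ]]
top 386.3783698852148 279.18216517539787 210.07502768643164 [[-0.004 -0.995  0.101  0.392]
 [-1.     0.007  0.028 -0.013]
 [-0.028 -0.101 -0.994  0.98 ]
 [ 0.     0.     0.     1.   ]]
wrist 325.19226210127806 273.1604847063088 211.67167652315007 [[ 0.273  0.928  0.255  0.1  ]
 [ 0.962 -0.263 -0.073  0.621]
 [-0.001  0.265 -0.964  0.384]
 [ 0.     0.     0.     1.   ]]
{'time': 0.15, 'joint_positions': array([-1.31659335,  0.33271796, -0.06471116,  1.46072993,  0.02157948,
        1.34985403, -0.08851505]), 'joint_vel': array([-0.00143824, -0.00136294, -0.00026136, -0.00349198, -0.0014826 ,
        0.00017891,  0.0018391 ]), 'joint_torque': array([ 1.45589162e-03, -6.23641634e+01,  2.51078635e-02, -3.90139818e+01,
       -6.12339447e-02,  3.73129046e-02,  5.27515942e-05]), 'ee_pos': array([0.17071536, 0.60096344, 0.23295098]), 'eef_rot': array([ 0.09719355,  0.70038894, -0.09790616,  0.70030217]), 'ft_force': array([ 0.17595623, -0.0861503 ,  0.58467144]), 'torque': array([ 0.00224817,  0.01336504, -0.03735526]), 'width': 0.08750363785893107}
```

View pics/scene1.png

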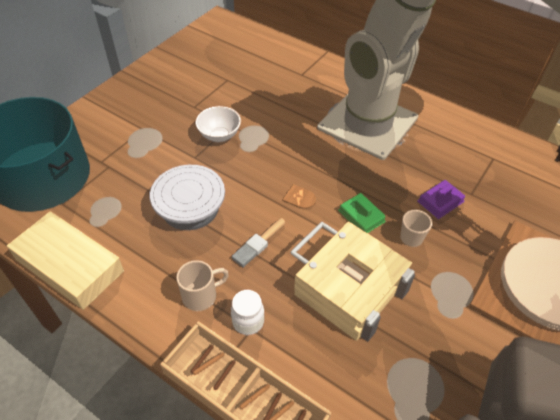

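View pics/top1.png

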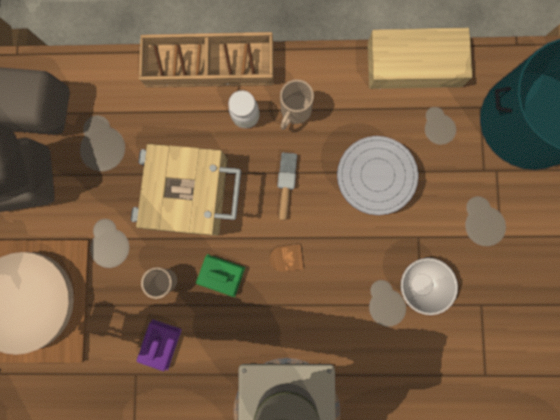

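View pics/wrist1.png

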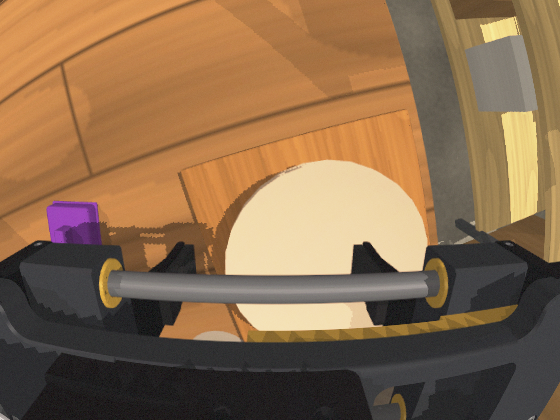

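The scene view shows the jig near (350,275) with its bar at (315,243), and the wheel at (188,195). In the top view the bar is near (228,193), the hinge posts near (138,157) and (135,215), and the wheel near (377,175). I'll zoom in for precise pixels.

Run:
```python
import cv2
a=cv2.imread('pics/top1.png');b=cv2.imread('pics/scene1.png')
cv2.imwrite('pics/ctj.png',cv2.resize(a[130:250,120:260],None,fx=5,fy=5,interpolation=2))
cv2.imwrite('pics/csj.png',cv2.resize(b[215:345,285:425],None,fx=4.6,fy=4.6,interpolation=2))
cv2.imwrite('pics/cw.png',cv2.hconcat([cv2.resize(a[125:225,327:427],None,fx=4,fy=4,interpolation=2),cv2.resize(b[150:250,138:238],None,fx=4,fy=4,interpolation=2)]))
```

```text
(no output)
```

View pics/ctj.png

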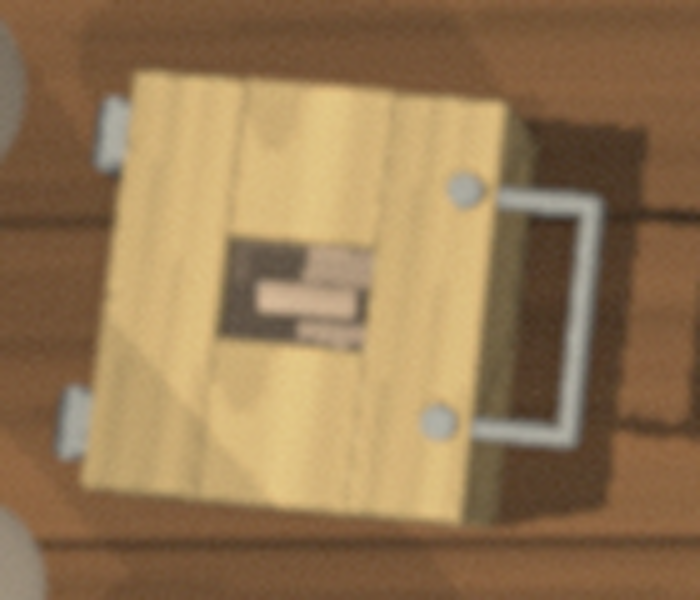

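View pics/csj.png

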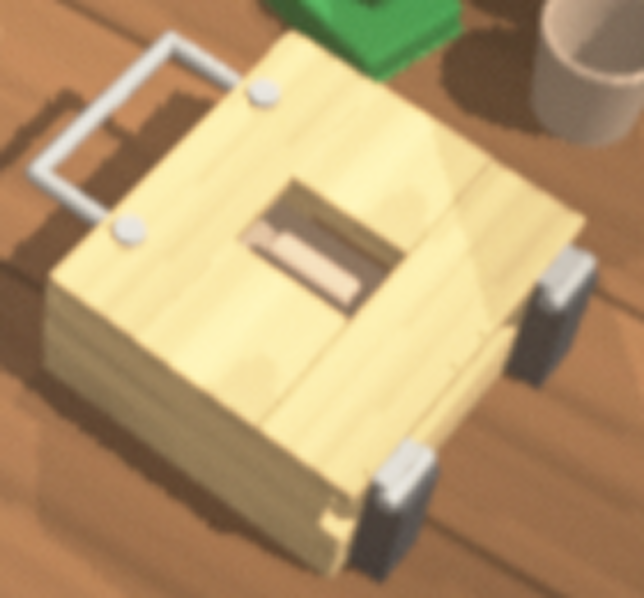

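View pics/cw.png

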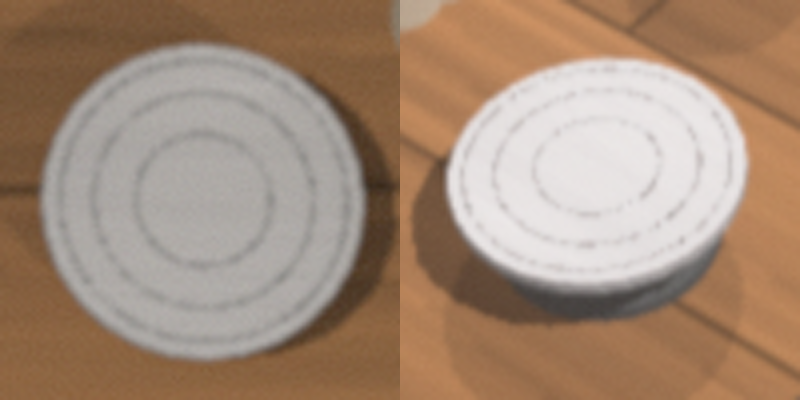

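Run:
```python
from h import *
t=load('top1.png');s=load('scene1.png')
T=lambda x,y:(120+(x+.5)/5-.5,130+(y+.5)/5-.5)
S=lambda x,y:(285+(x+.5)/4.6-.5,215+(y+.5)/4.6-.5)
A=[onz(t,*T(*p),.088) for p in [(133,70),(504,102),(462,523),(82,488)]]
B=[onz(s,*S(*p),.088) for p in [(583,218),(293,30),(50,280),(355,498)]]
print(np.round(A,4),'\n',np.round(B,4))
# order: top: hinge+xworld, bar+x, bar-x, hinge-x
for X in (A,[B[3],B[2],B[1],B[0]]):
    X=np.array(X);c=X.mean(0);ax=(X[0]+X[3]-X[1]-X[2]);ay=X[0]+X[1]-X[2]-X[3]
    print('c',c,'len',np.linalg.norm(ax)/2,np.linalg.norm(ay)/2,'yaw x',np.degrees(np.arctan2(ax[1],ax[0])),'from y',np.degrees(np.arctan2(-ay[0],ay[1])))
b1=[onz(t,*T(*p),.082) for p in [(592,203),(568,437)]]
b2=[onz(s,*S(*p),.082) for p in [(40,170),(172,40)]]
print('bar',np.round(b1,4),np.round(b2,4))
print('bar two',two(t,T(592,203),s,S(40,170)),two(t,T(568,437),s,S(172,40)))
print('ridge',onz(t,*T(305,300),.07),onz(s,*S(318,267),.07))
W=lambda x,y:(327+(x+.5)/4-.5,125+(y+.5)/4-.5)
W2=lambda x,y:(138+(x+.5)/4-.5,150+(y+.5)/4-.5)
print('wheel',two(t,W(204,199),s,W2(198,166)))
# diameters in top
for z in (.055,.09,.13): print(z,np.linalg.norm(onz(t,*W(41,200),z)-onz(t,*W(365,200),z)),np.linalg.norm(onz(t,*W(204,41),z)-onz(t,*W(204,359),z)))
```

```text
[[0.6448 0.3293 0.088 ]
 [0.6272 0.1512 0.088 ]
 [0.428  0.1684 0.088 ]
 [0.4453 0.3471 0.088 ]] 
 [[0.4454 0.3484 0.088 ]
 [0.4271 0.1717 0.088 ]
 [0.6276 0.153  0.088 ]
 [0.6435 0.3307 0.088 ]]
c [0.53630378 0.24899054 0.088     ] len 0.17921474803388104 0.20008999747281564 yaw x 84.42256918061251 from y -95.02696530460696
c [0.53588025 0.25094309 0.088     ] len 0.17802084175981392 0.20016270878016 yaw x 84.47625328009555 from y -95.21048342512152
bar [[0.5794 0.1098 0.082 ]
 [0.4682 0.1203 0.082 ]] [[0.5736 0.111  0.082 ]
 [0.4653 0.1214 0.082 ]]
bar two (array([0.57738117, 0.11092127, 0.08654363]), np.float64(0.004026984044887354)) (array([0.46740944, 0.12109274, 0.08397377]), np.float64(0.0024778891166906103))
ridge [0.53597439 0.24926946 0.07      ] [0.53501068 0.25138817 0.07      ]
wheel (array([ 0.5683324 , -0.22045128,  0.06807542]), np.float64(0.0023092561254540274))
0.055 0.1940109241856197 0.19459450363629988
0.09 0.18666813683200748 0.18722962938305426
0.13 0.17827637985645062 0.17881263023648772
```

Jig centre is at about (0.536, 0.250) with yaw 84.7°. The bar is at (0.5235, 0.116, 0.082), the hinge at (0.545, 0.350, 0.076), and the wheel at (0.568, -0.220) with its top at roughly 0.07. Next I move above the bar.

Emit:
{"name": "drive_tool", "arguments": {
  "moves": "0.0176 -0.0243 0 0.53 0.5;0.0176 -0.0243 0 0.53 0.5;0.0176 -0.0243 0 0.53 0.5;0.0176 -0.0243 0 0.53 0.5;0.0176 -0.0243 0 0.53 0.5;0.0176 -0.0243 0 0.53 0.5;0.0176 -0.0243 0 0.53 0.5;0.0176 -0.0243 0 0.53 0.5;0.0176 -0.0243 0 0.53 0.5;0.0176 -0.0243 0 0.53 0.5;0.0176 -0.0243 0 0.53 0.5;0.0176 -0.0243 0 0.53 0.5;0.0176 -0.0243 0 0.53 0.5;0.0176 -0.0243 0 0.53 0.5;0.0176 -0.0243 0 0.53 0.5;0.0176 -0.0243 0 0.53 0.5;0.0176 -0.0243 0 0.53 0.5;0.0176 -0.0243 0 0.53 0.5;0.0176 -0.0243 0 0.53 0.5;0.0176 -0.0243 0 0.53 0.5",
  "newtons": 15
}}

```text
time: 2.65
ee_pos: [0.5232, 0.1144, 0.2334]
eef_rot: [0.032, 0.706, -0.032, 0.706]
ft_force: [0.0, -0.1, -0.1]
width: 0.0434
```

Emit:
{"name": "drive_tool", "arguments": {
  "moves": "0 0 0 0 0.5;0 0 0 0 0.5;0 0 0 0 0.5"
}}

```text
time: 3.02
ee_pos: [0.5223, 0.1162, 0.2335]
eef_rot: [0.032, 0.706, -0.032, 0.706]
ft_force: [0.9, 0.8, 0.3]
width: 0.0436
```

```bash
cat > st.py <<'E'
from h import *
from scipy.spatial.transform import Rotation as R
def st():
    s=r.read_state();M=R.from_quat(s['eef_rot']).as_matrix()
    print('t',round(s['time'],2),'p',np.round(s['ee_pos'],4),'ytool',round(np.degrees(np.arctan2(M[1,1],M[0,1])),2),'down',np.round(M[:,0],3),'F',np.round(s['ft_force'],2),'w',round(s['width'],4),'j',np.round(s['joint_positions'],2))
E
python3 - <<'E'
from st import *
st();snap('wrist','w2.png');snap('top','t2.png')
E
```

```text
t 3.02 p [0.5223 0.1162 0.2335] ytool 84.83 down [-0.  0. -1.] F [0.94 0.83 0.35] w 0.0436 j [-0.66  0.13  0.39  1.72 -0.05  1.3   1.22]
```

View pics/w2.png

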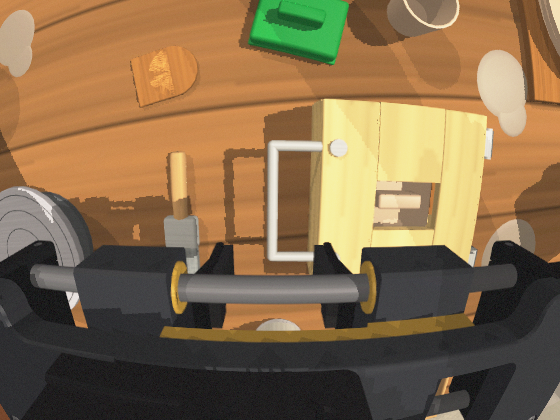

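The bar lies centred between the open fingers, at x≈272 px against a finger midline of about 275. I'll descend and pinch it.

Emit:
{"name": "drive_tool", "arguments": {
  "moves": "0 0 -0.02 0 0.5;0 0 -0.02 0 0.5;0 0 -0.02 0 0.5;0 0 -0.02 0 0.5;0 0 -0.02 0 0.5;0 0 -0.02 0 0.5;0 0 -0.02 0 0.5;0 0 -0.016 0 0.5;0 0 0 0 0.5;0 0 0 0 0.7;0 0 0 0 0.8;0 0 0 0 0.9;0 0 0 0 1;0 0 0 0 1;0 0 0 0 1",
  "newtons": 15
}}

```text
time: 5.0
ee_pos: [0.5229, 0.1152, 0.0778]
eef_rot: [0.033, 0.706, -0.032, 0.706]
ft_force: [-0.8, -0.9, 2.5]
width: 0.0094
```

Run:
```python
from st import *
st()
h=np.array([.5452,.3496]);ex=np.array([np.cos(np.radians(84.7)),np.sin(np.radians(84.7))])
p=lambda a:np.r_[h-ex*.235*np.cos(a),.076+.235*np.sin(a)]
A=np.linspace(.0255,.0255+1.95,40)
P=np.array([p(a) for a in A]);np.set_printoptions(suppress=True)
print(P[0]);print(np.round(np.diff(P,axis=0),4).tolist())
```

```text
t 5.0 p [0.5229 0.1152 0.0778] ytool 84.74 down [ 0.  0. -1.] F [-0.79 -0.85  2.54] w 0.0094 j [-0.63  0.29  0.37  1.89 -0.13  0.98  1.28]
[0.52349997 0.11568077 0.08199185]
[[0.0001, 0.0006, 0.0117], [0.0001, 0.0012, 0.0117], [0.0002, 0.0018, 0.0116], [0.0002, 0.0023, 0.0115], [0.0003, 0.0029, 0.0114], [0.0003, 0.0035, 0.0112], [0.0004, 0.004, 0.011], [0.0004, 0.0046, 0.0108], [0.0005, 0.0051, 0.0106], [0.0005, 0.0056, 0.0103], [0.0006, 0.0061, 0.01], [0.0006, 0.0066, 0.0097], [0.0007, 0.0071, 0.0093], [0.0007, 0.0075, 0.009], [0.0007, 0.008, 0.0086], [0.0008, 0.0084, 0.0082], [0.0008, 0.0088, 0.0077], [0.0009, 0.0092, 0.0073], [0.0009, 0.0095, 0.0068], [0.0009, 0.0098, 0.0063], [0.0009, 0.0102, 0.0058], [0.001, 0.0104, 0.0053], [0.001, 0.0107, 0.0048], [0.001, 0.0109, 0.0043], [0.001, 0.0111, 0.0037], [0.001, 0.0113, 0.0031], [0.0011, 0.0114, 0.0026], [0.0011, 0.0115, 0.002], [0.0011, 0.0116, 0.0014], [0.0011, 0.0117, 0.0008], [0.0011, 0.0117, 0.0002], [0.0011, 0.0117, -0.0003], [0.0011, 0.0117, -0.0009], [0.0011, 0.0116, -0.0015], [0.0011, 0.0115, -0.0021], [0.0011, 0.0114, -0.0027], [0.001, 0.0112, -0.0032], [0.001, 0.0111, -0.0038], [0.001, 0.0109, -0.0044]]
```

The bar is held (opening 9.4 mm). I'll follow the arc in parts and watch the force.

Emit:
{"name": "drive_tool", "arguments": {
  "moves": "0.0001 0.0006 0.0117 0 1;0.0001 0.0012 0.0117 0 1;0.0002 0.0018 0.0116 0 1;0.0002 0.0023 0.0115 0 1;0.0003 0.0029 0.0114 0 1;0.0003 0.0035 0.0112 0 1"
}}

```text
time: 5.75
ee_pos: [0.524, 0.1271, 0.1475]
eef_rot: [0.032, 0.706, -0.033, 0.706]
ft_force: [2.3, -3.2, -2.8]
width: 0.0095
```

Emit:
{"name": "drive_tool", "arguments": {
  "moves": "0.0004 0.004 0.011 0 1;0.0004 0.0046 0.0108 0 1;0.0005 0.0051 0.0106 0 1;0.0005 0.0056 0.0103 0 1;0.0006 0.0061 0.01 0 1;0.0006 0.0066 0.0097 0 1;0.0007 0.0071 0.0093 0 1;0.0007 0.0075 0.009 0 1"
}}

```text
time: 6.75
ee_pos: [0.5285, 0.1722, 0.2286]
eef_rot: [0.032, 0.706, -0.034, 0.706]
ft_force: [-1.2, -9.2, 4.6]
width: 0.0095
```

Run:
```python
from st import *
st();snap('scene','s3.png')
```

```text
t 6.75 p [0.5285 0.1722 0.2286] ytool 84.61 down [-0.    -0.002 -1.   ] F [-1.18 -9.22  4.58] w 0.0095 j [-0.72  0.18  0.36  1.67 -0.06  1.3   1.13]
```

View pics/s3.png

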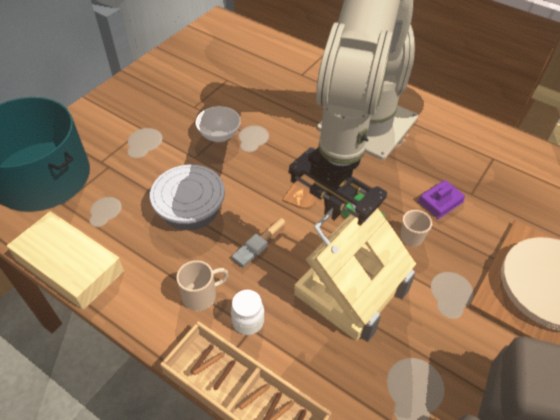

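The lid is up about 45° and the bar is still held. There is a small radial load of about 10 N inward, so I'll bias the path slightly outward.

Emit:
{"name": "drive_tool", "arguments": {
  "moves": "0.0007 0.0065 0.0088 0 1;0.0008 0.0074 0.0084 0 1;0.0008 0.0083 0.008 0 1;0.0009 0.009 0.0074 0 1;0.0009 0.0095 0.0068 0 1;0.0009 0.0098 0.0063 0 1;0.0009 0.0102 0.0058 0 1;0.001 0.0104 0.0053 0 1"
}}

```text
time: 7.8
ee_pos: [0.5358, 0.2453, 0.2859]
eef_rot: [0.033, 0.706, -0.033, 0.707]
ft_force: [1.7, -4.9, 4.5]
width: 0.0095
```

Emit:
{"name": "drive_tool", "arguments": {
  "moves": "0.001 0.0107 0.0048 0 1;0.001 0.0109 0.0043 0 1;0.001 0.0111 0.0037 0 1;0.001 0.0113 0.0031 0 1"
}}

```text
time: 8.3
ee_pos: [0.5401, 0.2898, 0.3017]
eef_rot: [0.033, 0.705, -0.032, 0.707]
ft_force: [5.1, -2.7, 2.9]
width: 0.0094
```

Emit:
{"name": "drive_tool", "arguments": {
  "moves": "0.0011 0.0114 0.0026 0 1;0.0011 0.0115 0.002 0 1;0.0011 0.0116 0.0014 0 1;0.0011 0.0117 0.0008 0 1;0.0011 0.0117 0.0002 0 1;0.0011 0.0117 -0.0003 0 1;0.0011 0.0117 -0.0009 0 1"
}}

```text
time: 9.18
ee_pos: [0.5479, 0.3715, 0.3069]
eef_rot: [0.033, 0.705, -0.032, 0.707]
ft_force: [6.1, -1.9, 1.2]
width: 0.0089
```

Emit:
{"name": "drive_tool", "arguments": {
  "moves": "0.0011 0.0116 -0.0015 0 1;0.0011 0.0115 -0.0021 0 1;0.0011 0.0114 -0.0027 0 1;0.001 0.0112 -0.0032 0 1;0 0 0 0 1;0 0 0 0 1"
}}

```text
time: 9.93
ee_pos: [0.5519, 0.4172, 0.2969]
eef_rot: [0.033, 0.706, -0.032, 0.707]
ft_force: [6.5, -0.0, 0.9]
width: 0.0092
```

Run:
```python
from st import *
st();snap('scene','s4.png')
```

```text
t 9.93 p [0.5519 0.4172 0.2969] ytool 84.75 down [ 0.002  0.002 -1.   ] F [ 6.48 -0.02  0.93] w 0.0092 j [-0.89  0.47  0.28  1.17 -0.12  1.52  0.84]
```

View pics/s4.png

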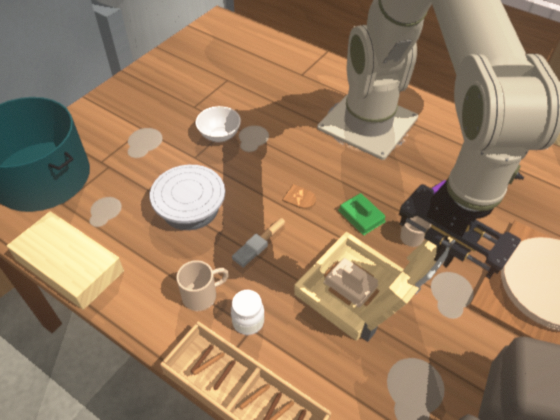

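The lid is at about 1.84 rad. Two more rows, then release slowly and retreat upward.

Emit:
{"name": "drive_tool", "arguments": {
  "moves": "0.001 0.0111 -0.0038 0 1;0.001 0.0109 -0.0044 0 1;0 0 0 0 1;0 0 0 0 1;0 0 0 0 0.85;0 0 0 0 0.8;0 0 0 0 0.7;0 0 0 0 0.6;0 0 0 0 0.5;0 0 0 0 0.5"
}}

```text
time: 11.22
ee_pos: [0.5533, 0.4381, 0.2882]
eef_rot: [0.032, 0.706, -0.033, 0.706]
ft_force: [-0.1, -0.3, -0.0]
width: 0.0411
```

Emit:
{"name": "drive_tool", "arguments": {
  "moves": "0 0 0.015 0 0.5;0 0 0.02 0 0.5;0 0 0.02 0 0.5;0 0 0 0 0.5"
}}

```text
time: 11.72
ee_pos: [0.5539, 0.4384, 0.3459]
eef_rot: [0.033, 0.705, -0.032, 0.707]
ft_force: [0.7, 0.1, -0.0]
width: 0.0435
```

Run:
```python
from st import *
st();snap('scene','s5.png');snap('wrist','w5.png')
```

```text
t 11.72 p [0.5539 0.4384 0.3459] ytool 84.73 down [ 0.003  0.003 -1.   ] F [ 0.72  0.15 -0.03] w 0.0435 j [-0.9   0.51  0.28  1.01 -0.13  1.63  0.82]
```

View pics/s5.png

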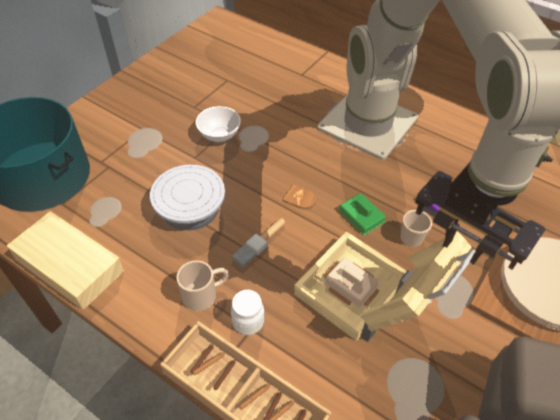

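View pics/w5.png

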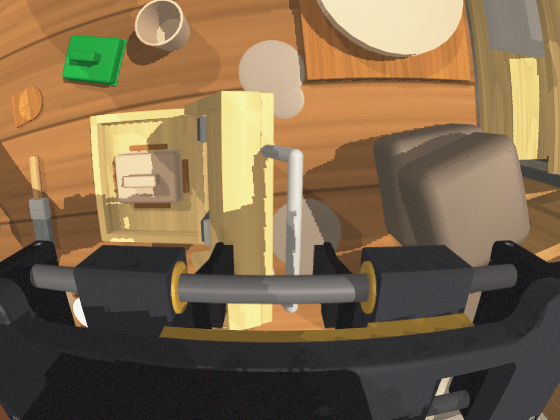

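The lid leans open by itself and the cover is exposed at about (350,280) in the scene view. I'll move above it and turn −90°.

Emit:
{"name": "drive_tool", "arguments": {
  "moves": "-0.0015 -0.0157 0 -5 0.4;-0.0015 -0.0157 0 -7 0.4;-0.0015 -0.0157 0 -8 0.4;-0.0015 -0.0157 0 -8 0.4;-0.0015 -0.0157 0 -8 0.4;-0.0015 -0.0157 0 -8 0.4;-0.0015 -0.0157 0 -8 0.4;-0.0015 -0.0157 0 -8 0.4;-0.0015 -0.0157 0 -8 0.4;-0.0015 -0.0157 0 -8 0.4;-0.0015 -0.0157 0 -8 0.4;-0.0015 -0.0157 0 -6 0.4;0 0 0 0 0.4;0 0 0 0 0.4"
}}

```text
time: 13.58
ee_pos: [0.535, 0.2507, 0.3427]
eef_rot: [-0.521, -0.478, 0.522, -0.477]
ft_force: [0.5, 0.7, -0.5]
width: 0.052
```

Run:
```python
from st import *
st();snap('scene','s6.png');snap('wrist','w6.png');a=cv2.imread('pics/s6.png')
cv2.imwrite('pics/cs6.png',cv2.resize(a[225:345,290:430],None,fx=5,fy=5,interpolation=2))
a=cv2.imread('pics/s5.png')
cv2.imwrite('pics/cs5.png',cv2.resize(a[225:345,290:430],None,fx=5,fy=5,interpolation=2))
```

```text
t 13.57 p [0.535  0.2507 0.3427] ytool -5.08 down [-0.001 -0.    -1.   ] F [ 0.46  0.66 -0.55] w 0.052 j [-0.97  0.24  0.56  1.4  -0.13  1.54 -0.5 ]
```

View pics/cs6.png

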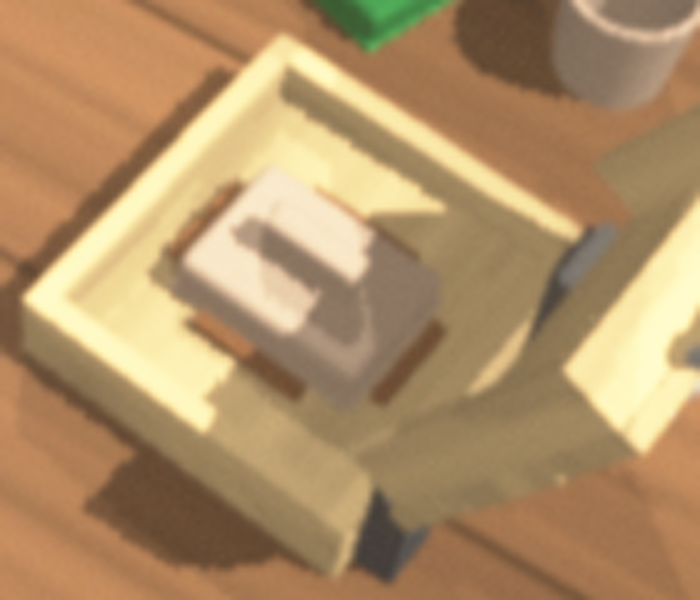

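View pics/cs5.png

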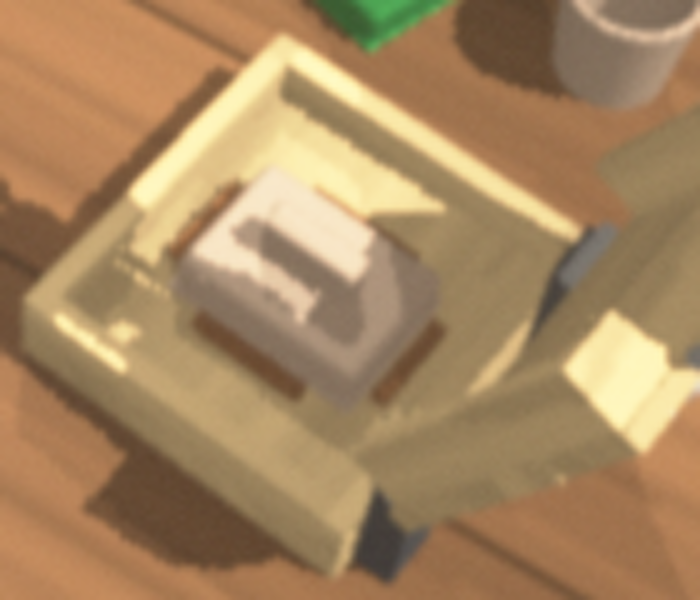

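View pics/w6.png

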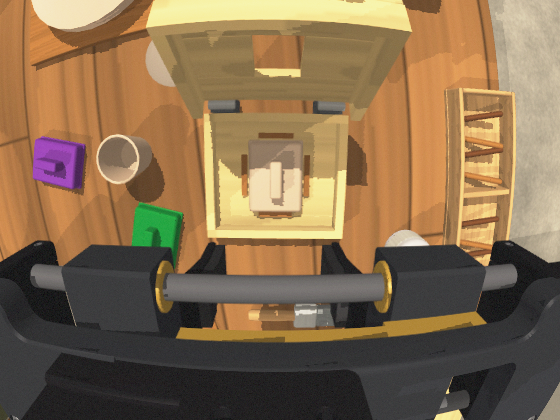

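Run:
```python
import cv2
a=cv2.imread('pics/w6.png')
cv2.imwrite('pics/cw6.png',cv2.resize(a[100:250,200:360],None,fx=4,fy=4,interpolation=2))
```

```text
(no output)
```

View pics/cw6.png

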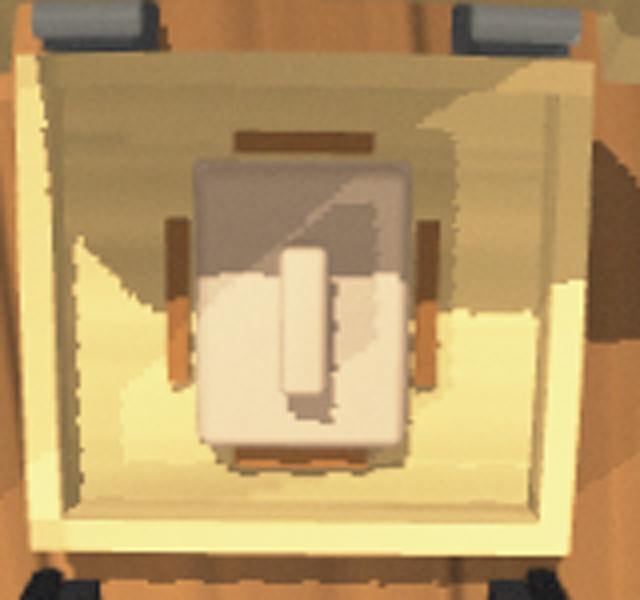

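```bash
cat >> h.py <<'E'
def fonz(c,u,v,z):
    x=(u-float(c['cx']))/float(c['fx']);y=(v-float(c['cy']))/float(c['fy']);t=np.hypot(x,y)
    d=np.array([np.sin(t)*x/t,np.sin(t)*y/t,np.cos(t)]);E=c['extrinsics'];d=E[:3,:3]@d;o=E[:3,3]
    return o+d*(z-o[2])/d[2]
E
python3 - <<'E'
from h import *
w=load('w6.png');s=load('s6.png')
W=lambda x,y:(200+(x+.5)/4-.5,100+(y+.5)/4-.5)
S=lambda x,y:(290+(x+.5)/5-.5,225+(y+.5)/5-.5)
R=np.array([fonz(w,*W(*p),.07) for p in [(282,248),(326,250),(326,394),(281,392)]])
B=np.array([fonz(w,*W(*p),.046) for p in [(195,162),(412,162),(406,444),(202,440)]])
J=np.array([fonz(w,*W(*p),.045) for p in [(572,553),(32,548)]])
C=np.array([onz(s,*S(*p),.046) for p in [(272,165),(438,285),(352,385),(180,265)]])
for n,X in (('ridge',R),('block',B)):
    ax=X[0]+X[1]-X[2]-X[3];ay=X[0]+X[3]-X[1]-X[2]
    print(n,X.mean(0),'L',np.linalg.norm(ax)/2,np.linalg.norm(ay)/2,np.degrees(np.arctan2(ax[1],ax[0])),np.degrees(np.arctan2(-ay[1],-ay[0])))
print('scene block',C.mean(0),np.round(C,4)); print('jig front wall',J)
E
```

```text
ridge [0.53686545 0.25011071 0.07      ] L 0.04838680024783696 0.014730850197086781 84.83599182080621 -7.638813964912498
block [0.53723673 0.2521716  0.046     ] L 0.09945044231841144 0.07365842443133713 85.13663333393505 -5.591527192478085
scene block [0.53870702 0.25103816 0.046     ] [[0.4971 0.2062 0.046 ]
 [0.5099 0.3025 0.046 ]
 [0.5782 0.2957 0.046 ]
 [0.5696 0.1997 0.046 ]]
jig front wall [[0.62883347 0.15092791 0.045     ]
 [0.42881723 0.17061659 0.045     ]]
```

The cover is at (0.537, 0.251) with yaw about 85°, and the two views agree. I'll descend to a TCP height of 0.062.

Emit:
{"name": "drive_tool", "arguments": {
  "moves": "0.001 0 -0.022 0 0.4;0.001 0 -0.022 0 0.4;0 0 -0.022 0 0.4;0 0 -0.022 0 0.4;0 0 -0.022 0 0.4;0 0 -0.022 0 0.4;0 0 -0.022 0 0.4;0 0 -0.022 0 0.4;0 0 -0.022 0 0.4;0 0 -0.022 0 0.4;0 0 -0.02 0 0.4;0 0 -0.01 0 0.4;0 0 0 0 0.4;0 0 0 0 0.4",
  "newtons": 9
}}

```text
time: 15.42
ee_pos: [0.5377, 0.2501, 0.0939]
eef_rot: [0.523, 0.477, -0.522, 0.477]
ft_force: [0.6, -0.2, -0.1]
width: 0.0522
```

Run:
```python
from st import *
st();snap('scene','s7.png');snap('wrist','w7.png')
a=cv2.imread('pics/s7.png');b=cv2.imread('pics/w7.png')
cv2.imwrite('pics/c7.png',cv2.resize(cv2.hconcat([a[150:350,260:460],b[100:300,180:380]]),None,fx=2,fy=2))
```

```text
t 15.43 p [0.5377 0.2501 0.0939] ytool -5.24 down [ 0.001  0.001 -1.   ] F [ 0.61 -0.18 -0.06] w 0.0522 j [-0.93  0.41  0.51  1.73 -0.23  1.06 -0.43]
```

View pics/c7.png

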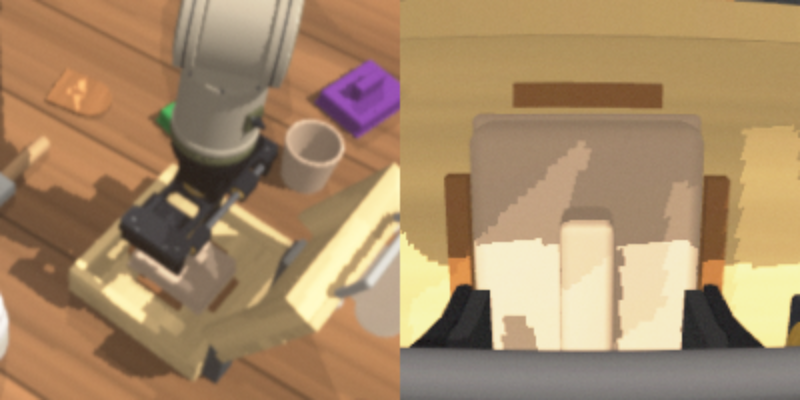

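The fingers straddle the ridge evenly and are clear of the lid. 32 mm left to descend.

Emit:
{"name": "drive_tool", "arguments": {
  "moves": "0 0 -0.012 0 0.4;0 0 -0.01 0 0.4;0 0 -0.006 0 0.4;0 0 -0.004 0 0.4;0 0 0 0 0.4;0 0 0 0 0.4"
}}

```text
time: 16.27
ee_pos: [0.5375, 0.2499, 0.0614]
eef_rot: [0.523, 0.476, -0.522, 0.477]
ft_force: [0.1, 0.2, -0.0]
width: 0.0521
```

Emit:
{"name": "drive_tool", "arguments": {
  "moves": "0 0 0 0 0.55;0 0 0 0 0.65;0 0 0 0 0.72;0 0 0 0 0.76;0 0 0 0 0.8;0 0 0 0 0.85;0 0 0 0 0.9;0 0 0 0 1;0 0 0 0 1",
  "newtons": 9
}}

```text
time: 17.4
ee_pos: [0.5373, 0.2499, 0.0612]
eef_rot: [0.522, 0.477, -0.522, 0.477]
ft_force: [0.5, 0.2, -0.0]
width: 0.0157
```

Gripped at 15.7 mm opening with no side force. I'll lift slowly.

Emit:
{"name": "drive_tool", "arguments": {
  "moves": "0 0 0.002 0 1;0 0 0.003 0 1;0 0 0.004 0 1;0 0 0.006 0 1;0 0 0.01 0 1;0 0 0.015 0 1;0 0 0.02 0 1;0 0 0.02 0 1;0 0 0.02 0 1;0 0 0.02 0 1;0 0 0.01 0 1;0 0 0.005 0 1;0 0 0 0 1;0 0 0 0 1;0 0 0 0 1"
}}

```text
time: 19.27
ee_pos: [0.537, 0.2497, 0.1956]
eef_rot: [-0.522, -0.477, 0.523, -0.477]
ft_force: [-1.1, 0.7, -1.4]
width: 0.0157
```

Run:
```python
from st import *
st();snap('scene','s8.png');snap('wrist','w8.png')
a=cv2.imread('pics/s8.png');b=cv2.imread('pics/w8.png')
cv2.imwrite('pics/c8.png',cv2.resize(cv2.hconcat([a[130:330,260:460],b[100:300,180:380]]),None,fx=2,fy=2))
```

```text
t 19.27 p [0.537  0.2497 0.1956] ytool -5.26 down [-0.001 -0.001 -1.   ] F [-1.15  0.68 -1.37] w 0.0157 j [-0.96  0.31  0.54  1.63 -0.16  1.25 -0.47]
```

View pics/c8.png

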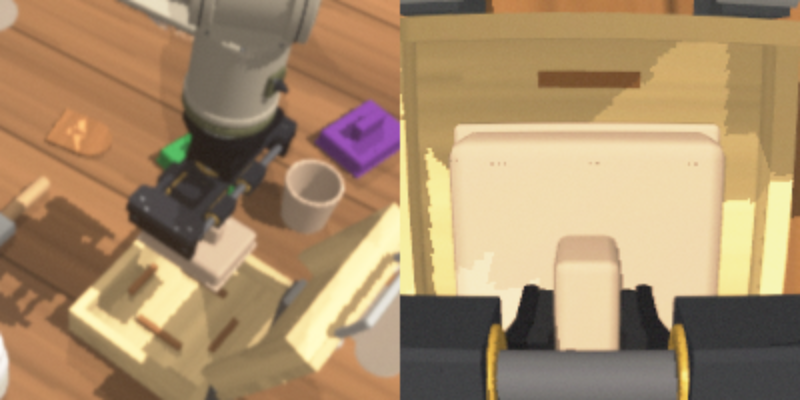

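The cover is lifted and level, with its underside about 41 mm below the TCP. Now I'll refine the wheel centre and height.

Run:
```python
from h import *
t=load('top1.png');s=load('scene1.png')
def mask(c,x0,x1,y0,y1,lo):
    im=c['color'][y0:y1,x0:x1];hsv=cv2.cvtColor(im,cv2.COLOR_RGB2HSV)
    m=((hsv[...,1]<45)&(hsv[...,2]>lo)).astype(np.uint8)*255
    m=cv2.morphologyEx(m,cv2.MORPH_CLOSE,np.ones((5,5)))
    k=max(cv2.findContours(m,0,1)[0],key=cv2.contourArea).reshape(-1,2)+[x0,y0]
    return k,m
k1,m1=mask(t,327,427,125,225,120);k2,m2=mask(s,138,238,150,250,175)
h1=cv2.convexHull(k1).reshape(-1,2).astype(float);h2=cv2.convexHull(k2).reshape(-1,2).astype(float)
print(cv2.fitEllipse(h1.astype(np.float32)),cv2.fitEllipse(h2.astype(np.float32)))
cv2.imwrite('pics/m.png',cv2.resize(cv2.hconcat([m1,m2]),None,fx=3,fy=3))
from scipy.optimize import least_squares
def dens(h):
    h=np.vstack([h,h[:1]]);return np.vstack([np.linspace(h[i],h[i+1],max(2,int(np.linalg.norm(h[i+1]-h[i])*2)),endpoint=False) for i in range(len(h)-1)])
for n,c,h in(('t',t,dens(h1)),('s',s,dens(h2))):
  for z in (.06,.065,.07,.075,.08):
    P=np.array([onz(c,u,v,z)[:2] for u,v in h])
    q=least_squares(lambda q:np.hypot(*(P-q[:2]).T)-q[2],[.568,-.22,.095],loss='soft_l1',f_scale=.001).x;print(n,z,np.round(q,4))
```

```text
((377.24896240234375, 175.0830078125), (78.08720397949219, 80.62139892578125), 106.83647918701172) ((187.01394653320312, 192.7207489013672), (55.941986083984375, 75.0435562133789), 82.29839324951172)
t 0.06 [ 0.5698 -0.2221  0.0953]
t 0.065 [ 0.5688 -0.221   0.0948]
t 0.07 [ 0.5679 -0.2198  0.0942]
t 0.075 [ 0.5669 -0.2187  0.0937]
t 0.08 [ 0.5659 -0.2175  0.0932]
s 0.06 [ 0.5639 -0.2239  0.0948]
s 0.065 [ 0.5668 -0.2205  0.0944]
s 0.07 [ 0.5697 -0.2171  0.0939]
s 0.075 [ 0.5727 -0.2138  0.0935]
s 0.08 [ 0.5756 -0.2104  0.093 ]
```

View pics/m.png

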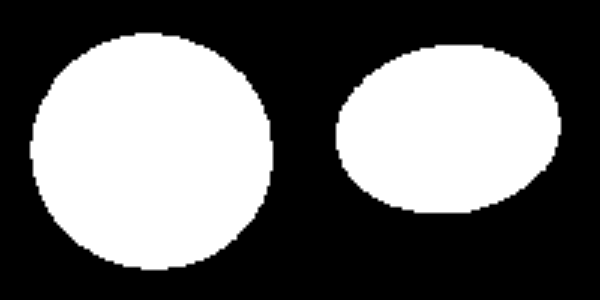

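Both views agree: centre (0.568, -0.2205), top at about 0.066. I'll carry the cover over at a moderate speed.

Emit:
{"name": "drive_tool", "arguments": {
  "moves": "0.0004 -0.006 0 0 1;0.0008 -0.012 0 0 1;0.0012 -0.018 0 0 1;0.0014 -0.021 0 0 1;0.0014 -0.021 0 0 1;0.0014 -0.021 0 0 1;0.0014 -0.021 0 0 1;0.0014 -0.021 0 0 1;0.0014 -0.021 0 0 1;0.0014 -0.021 0 0 1;0.0014 -0.021 0 0 1;0.0014 -0.021 0 0 1"
}}

```text
time: 20.88
ee_pos: [0.5523, 0.0234, 0.1962]
eef_rot: [0.522, 0.477, -0.522, 0.477]
ft_force: [0.1, 1.4, -1.5]
width: 0.016
```

Emit:
{"name": "drive_tool", "arguments": {
  "moves": "0.0014 -0.021 0 0 1;0.0014 -0.021 0 0 1;0.0014 -0.021 0 0 1;0.0014 -0.021 0 0 1;0.0014 -0.021 0 0 1;0.0014 -0.021 0 0 1;0.0014 -0.021 0 0 1;0.0014 -0.021 0 0 1;0.0014 -0.021 0 0 1;0.0014 -0.021 0 0 1;0.0012 -0.018 0 0 1;0.0006 -0.009 0 0 1;0 0 0 0 1;0 0 0 0 1;0 0 0 0 1"
}}

```text
time: 22.75
ee_pos: [0.5683, -0.2113, 0.1961]
eef_rot: [0.522, 0.477, -0.522, 0.477]
ft_force: [0.3, -0.1, -1.8]
width: 0.0157
```

Run:
```python
from st import *
st();snap('scene','s9.png');snap('wrist','w9.png')
a=cv2.imread('pics/s9.png');b=cv2.imread('pics/w9.png')
cv2.imwrite('pics/c9.png',cv2.resize(cv2.hconcat([a[70:270,100:300],b[100:300,180:380]]),None,fx=2,fy=2))
```

```text
t 22.75 p [ 0.5683 -0.2113  0.1961] ytool -5.19 down [ 0.  0. -1.] F [ 0.31 -0.08 -1.77] w 0.0157 j [-0.32  0.38  0.76  1.6  -0.27  1.27  0.4 ]
```

View pics/c9.png

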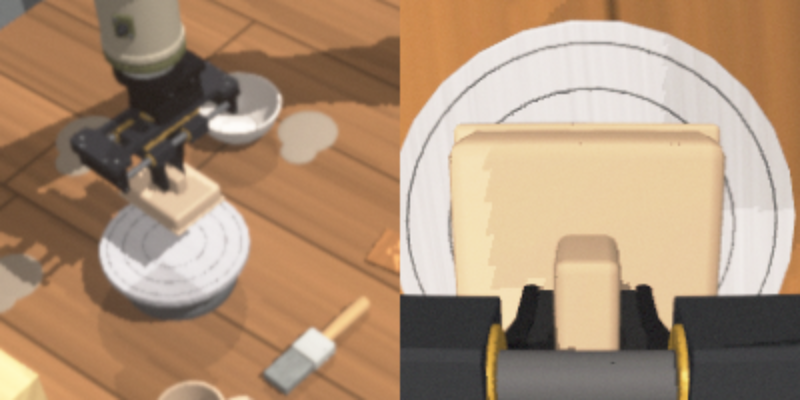

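Emit:
{"name": "drive_tool", "arguments": {
  "moves": "0 -0.004 0 0 1;0 -0.004 -0.006 0 1;0 -0.002 -0.012 0 1;0 0 -0.014 0 1;0 0 -0.014 0 1;0 0 -0.014 0 1;0 0 -0.01 0 1;0 0 -0.006 0 1;0 0 -0.003 0 1;0 0 0 0 1;0 0 0 0 1"
}}

```text
time: 24.22
ee_pos: [0.5683, -0.2223, 0.1176]
eef_rot: [0.523, 0.476, -0.522, 0.477]
ft_force: [0.3, 0.1, -2.2]
width: 0.0163
```

Run:
```python
from st import *
st();snap('scene','s10.png');snap('wrist','w10.png')
a=cv2.imread('pics/s10.png');b=cv2.imread('pics/w10.png')
cv2.imwrite('pics/c10.png',cv2.resize(cv2.hconcat([a[110:250,110:250],b[60:200,200:340]]),None,fx=2.8,fy=2.8))
c=load('w10.png')
# wheel rim visible arc in wrist -> fit
im=c['color'];hsv=cv2.cvtColor(im,cv2.COLOR_RGB2HSV)
cv2.imwrite('pics/w10m.png',((hsv[...,1]<40)&(hsv[...,2]>110)).astype(np.uint8)*255)
```

```text
t 24.23 p [ 0.5683 -0.2223  0.1176] ytool -5.26 down [ 0.001 -0.    -1.   ] F [ 0.29  0.11 -2.19] w 0.0163 j [-0.27  0.46  0.73  1.67 -0.34  1.13  0.46]
```

View pics/c10.png

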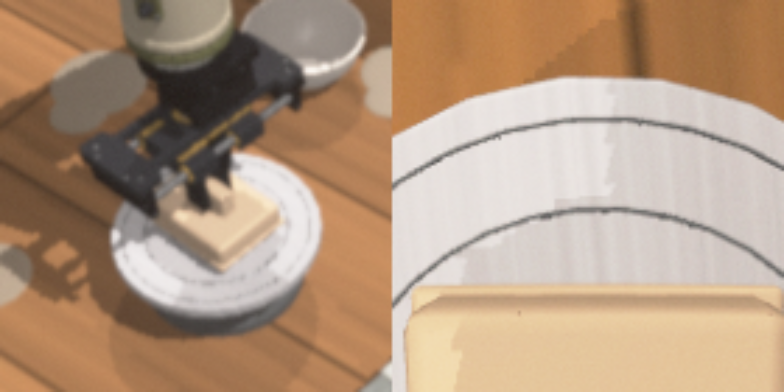

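View pics/w10.png

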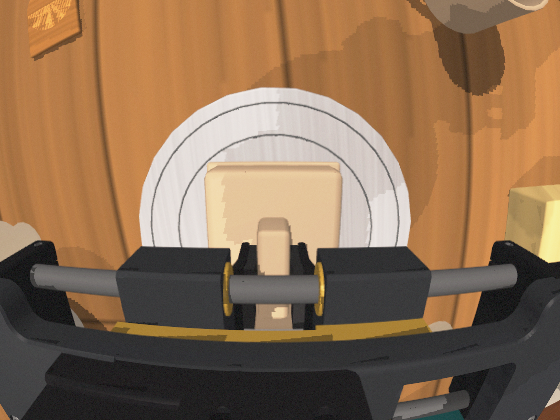

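Run:
```python
from h import *
from scipy.optimize import least_squares
c=load('w10.png');im=c['color'];hsv=cv2.cvtColor(im,cv2.COLOR_RGB2HSV)
m=((hsv[...,1]<40)&(hsv[...,2]>110)).astype(np.uint8);m[235:]=0
m=cv2.morphologyEx(m,cv2.MORPH_CLOSE,np.ones((5,5)))
n,l,st,_=cv2.connectedComponentsWithStats(m);print(st[1:][st[1:,4]>500])
i=1+np.argmax([s[4] if s[0]>100 and s[0]+s[2]<450 else 0 for s in st[1:]])
rows=range(95,230,4);P=[]
for v in rows:
    x=np.where(l[v]==i)[0];P+=[(x[0]-.5,v),(x[-1]+.5,v)]
for z in (.06,.066,.072):
    Q=np.array([fonz(c,u,v,z)[:2] for u,v in P])
    q=least_squares(lambda q:np.hypot(*(Q-q[:2]).T)-q[2],[.568,-.22,.095],loss='soft_l1',f_scale=.001);print(z,np.round(q.x,4),q.cost)
```

```text
[[  139    88   272   147 22335]]
0.06 [ 0.5683 -0.2222  0.0967] 2.3169849387186484e-06
0.066 [ 0.5685 -0.2201  0.094 ] 2.191205143612612e-06
0.072 [ 0.5687 -0.2181  0.0912] 2.06853005889285e-06
```

Third view: the wheel top is at about 0.064 and its centre at (0.5684, -0.2208), so the cover is within about 1 mm of centre. I'll feel for landing.

Emit:
{"name": "drive_tool", "arguments": {
  "moves": "0 0 -0.0015 0 1;0 0 -0.0015 0 1;0 0 -0.0015 0 1;0 0 -0.0015 0 1;0 0 0 0 1;0 0 0 0 1"
}}

```text
time: 25.08
ee_pos: [0.5681, -0.2222, 0.1112]
eef_rot: [-0.522, -0.477, 0.522, -0.477]
ft_force: [0.3, -0.3, -2.0]
width: 0.0157
```

Emit:
{"name": "drive_tool", "arguments": {
  "moves": "0 0 -0.001 0 1;0 0 -0.0005 0 1;0 0 0 0 1;0 0 0 0 1"
}}

```text
time: 25.58
ee_pos: [0.5681, -0.2222, 0.1097]
eef_rot: [0.522, 0.477, -0.522, 0.477]
ft_force: [0.3, -1.1, -0.9]
width: 0.0162
```

Emit:
{"name": "drive_tool", "arguments": {
  "moves": "0 0 -0.0005 0 1;0 0 -0.0005 0 1;0 0 0 0 1;0 0 0 0 1"
}}

```text
time: 26.08
ee_pos: [0.5681, -0.2222, 0.1087]
eef_rot: [0.522, 0.476, -0.522, 0.477]
ft_force: [-0.7, -0.6, -2.3]
width: 0.0159
```

Emit:
{"name": "drive_tool", "arguments": {
  "moves": "0 0 -0.0005 0 1;0 0 -0.0005 0 1;0 0 0 0 1;0 0 0 0 1"
}}

```text
time: 26.58
ee_pos: [0.5681, -0.2222, 0.1079]
eef_rot: [0.523, 0.477, -0.522, 0.477]
ft_force: [-2.0, 0.9, 5.0]
width: 0.0157
```

Emit:
{"name": "drive_tool", "arguments": {
  "moves": "0 0 -0.0005 0 1;0 0 -0.0005 0 1;0 0 0 0 1;0 0 0 0 1"
}}

```text
time: 27.08
ee_pos: [0.5681, -0.2223, 0.1076]
eef_rot: [0.523, 0.476, -0.522, 0.477]
ft_force: [-5.3, 2.1, 10.6]
width: 0.016
```

Emit:
{"name": "drive_tool", "arguments": {
  "moves": "0 0 -0.0005 0 1;0 0 0 0 1;0 0 0 0 1"
}}

```text
time: 27.45
ee_pos: [0.5681, -0.2224, 0.1071]
eef_rot: [0.523, 0.476, -0.522, 0.477]
ft_force: [-5.1, 2.0, 10.2]
width: 0.0158
```

It landed at TCP z≈0.108 (force went from −2 to +5 N). My batched follow-on calls went 1.5 mm further and pressed to about 10 N, so I'll back off before releasing.

Emit:
{"name": "drive_tool", "arguments": {
  "moves": "0 0 0.0005 0 1;0 0 0.0005 0 1;0 0 0.0003 0 1;0 0 0 0 1;0 0 0 0 1"
}}

```text
time: 28.08
ee_pos: [0.568, -0.222, 0.1072]
eef_rot: [-0.522, -0.477, 0.522, -0.476]
ft_force: [-0.1, -0.3, -2.2]
width: 0.0159
```

The force now equals the cover's weight again, so it may be just off the head. I'll lower in tiny steps, checking each one.

Emit:
{"name": "drive_tool", "arguments": {
  "moves": "0 0 -0.0003 0 1;0 0 0 0 1;0 0 0 0 1"
}}

```text
time: 28.45
ee_pos: [0.5681, -0.2221, 0.1072]
eef_rot: [0.522, 0.477, -0.522, 0.477]
ft_force: [-0.0, 0.2, -1.2]
width: 0.0158
```

Emit:
{"name": "drive_tool", "arguments": {
  "moves": "0 0 -0.0002 0 1;0 0 0 0 1;0 0 0 0 1"
}}

```text
time: 28.82
ee_pos: [0.5681, -0.2221, 0.1072]
eef_rot: [0.522, 0.477, -0.522, 0.477]
ft_force: [-1.4, 1.4, 3.6]
width: 0.016
```

Landed again at about 3–4 N. I'll ease up 0.1 mm and open slowly.

Emit:
{"name": "drive_tool", "arguments": {
  "moves": "0 0 0.0001 0 1;0 0 0 0 1;0 0 0 0 0.8;0 0 0 0 0.76;0 0 0 0 0.72;0 0 0 0 0.66;0 0 0 0 0.6;0 0 0 0 0.5;0 0 0 0 0.45;0 0 0 0 0.45",
  "newtons": 5
}}

```text
time: 30.08
ee_pos: [0.5681, -0.2222, 0.1071]
eef_rot: [0.522, 0.476, -0.522, 0.477]
ft_force: [-0.0, -0.2, 0.5]
width: 0.0471
```

Emit:
{"name": "drive_tool", "arguments": {
  "moves": "0 0 0.004 0 0.45;0 0 0.008 0 0.45;0 0 0.015 0 0.45;0 0 0.02 0 0.45;0 0 0.03 0 0.45;0 0 0.03 0 0.45;0 0 0.03 0 0.45;0 0 0.03 0 0.45;0 0 0 0 0.45;0 0 0 0 0.45"
}}

```text
time: 31.32
ee_pos: [0.5679, -0.2221, 0.2743]
eef_rot: [0.523, 0.476, -0.522, 0.477]
ft_force: [-0.6, -0.5, -0.4]
width: 0.0481
```

Run:
```python
from st import *
st();snap('scene','s11.png');snap('wrist','w11.png')
```

```text
t 31.32 p [ 0.5679 -0.2221  0.2743] ytool -5.26 down [ 0.  0. -1.] F [-0.61 -0.51 -0.37] w 0.0481 j [-0.31  0.34  0.79  1.48 -0.24  1.42  0.39]
```

View pics/s11.png

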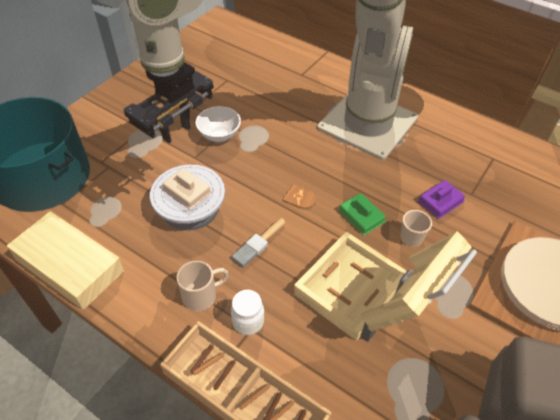

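View pics/w11.png

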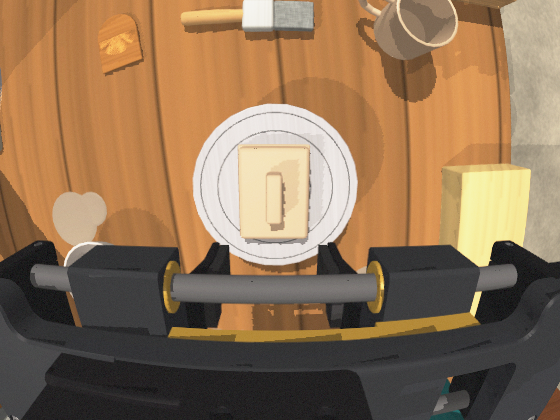

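The cover sits upright near the middle of the head and the lid is open. I'll check the centring with numbers and that the bystanders haven't moved.

Run:
```python
from h import *
c=load('w11.png')
hsv=cv2.cvtColor(c['color'],cv2.COLOR_RGB2HSV)
m=((hsv[...,1]>45)).astype(np.uint8)*255
k=np.zeros_like(m);cv2.circle(k,(275,185),76,255,-1);m=cv2.bitwise_and(m,k);m=cv2.morphologyEx(m,cv2.MORPH_OPEN,np.ones((5,5)));m[236:]&=m[236:]
ct=max(cv2.findContours(m,0,1)[0],key=cv2.contourArea);b=cv2.boxPoints(cv2.minAreaRect(ct));print(b)
Q=np.array([fonz(c,*p,.091) for p in [(240,147),(307,147),(306,236),(243,237)]]);print('hand corners',Q.mean(0))
Q=np.array([fonz(c,*p,.091) for p in b]);print('box',Q.mean(0),np.linalg.norm(Q[0]-Q[1]),np.linalg.norm(Q[1]-Q[2]))
w=((hsv[...,1]<40)&(hsv[...,2]>110)).astype(np.uint8)
from scipy.optimize import least_squares
P=[]
for v in range(108,240,4):
    x=np.where(w[v,185:365])[0]+185;P+=[(x[0]-.5,v),(x[-1]+.5,v)]
Q=np.array([fonz(c,u,v,.065)[:2] for u,v in P])
print('wheel',least_squares(lambda q:np.hypot(*(Q-q[:2]).T)-q[2],[.568,-.22,.095],loss='soft_l1',f_scale=.001).x)
# bystanders
a=cv2.imread('pics/scene1.png');d=cv2.imread('pics/s11.png')
for n,(x,y) in dict(brush=(258,243),rib=(299,196),jar=(247,312),mug=(200,283),cup=(416,228)).items():
    tp=a[y-20:y+20,x-20:x+20];rr=cv2.matchTemplate(d[y-28:y+28,x-28:x+28],tp,5);print(n,cv2.minMaxLoc(rr)[1],np.array(cv2.minMaxLoc(rr)[3])-8)
```

```text
[[238. 144.]
 [309. 144.]
 [309. 238.]
 [238. 238.]]
hand corners [ 0.56763007 -0.22064949  0.091     ]
box [ 0.56715299 -0.21992212  0.091     ] 0.0728203387492462 0.10194006185682027
wheel [ 0.56848777 -0.2204215   0.09431109]
brush 0.9844232797622681 [0 0]
rib 0.9931501150131226 [0 0]
jar 0.9991732835769653 [0 0]
mug 0.9936477541923523 [0 0]
cup 0.8645725250244141 [0 0]
```

Centred to about 1 mm, and no bystander has moved. Handing in.

```bash
python3 -c "
from h import *
print(ticket.close_job())"
```

```text
the job is handed in; nothing more can be done
None
```

The lid is open and the butter-dish cover is standing upright on the banding wheel. I handed the job in at about 31 s. One step was rougher than asked: I pressed the cover briefly on landing.

- **Lid:** I pinched the bar and followed its arc at about 0.4 rad/s. I let go at about 1.95 rad, and it leaned open by itself. It was still open in the last picture.
- **Cover:** I gripped the ridge at 9 N, carried the cover level and lowered it in small steps. It landed with the tool at z≈0.108 m, putting the wheel top at about 0.066 m, as the camera views had suggested.
- **Landing force:** I had sent the next lowering steps together with the one that landed it. They pushed about 1 mm further and pressed the cover at about 10 N for under a second. I backed off, the cover came just clear, and I lowered it again. It touched at 3–4 N before I eased off and released it slowly. I saw no damage in the pictures.
- **Last checks:** The cover's centre is 1–1.5 mm from the wheel's centre. Brush, rib, jar, mug and cup show no shift; the cup matched less well (0.86 against 0.98 or better for the rest), probably from changed shadow. I checked the bowl and the look-alikes only by eye. The gripper was touching nothing.

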